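# Home the coarse focus, keep the fine focus

### The arm

A 6-joint arm with a two-finger parallel gripper is mounted at the origin on a cart in front of the work surface, level with it; the furniture and walls round the work are solid. World frame = base frame: x ahead of the robot, y to its left, z up, the work surface at z = 0. Lengths are in mm, angles in rad, forces in N, time in s.
With the tool pointing down it reaches from about 400 to 925 mm from the base axis. Payload 3.4 kg.
Tool frame: the origin (TCP) lies midway between the tips of the shut fingers; the grasp point (between the pads) lies 19 mm behind it (env.hold_point_z is the z of the grasp point in the tool frame, in mm); z points along the fingers, y is the line along which they close (so a half turn about z gives the same grasp; the last joint's range is limited). The gripper opens to 85 mm and grips with 20 to 120 N. Pads are 22 mm wide; open, the fingers measure 114 mm over their backs; the gripper's body (76 mm by 85 mm) begins 54 mm behind the grasp point. The pads swing forward as they close: fully open they stand 13 mm farther back than shut.
Start: joints at [-1.246, 0.307, 1.506, -0, 1.328, -0.073], TCP at [222.727, -530.117, 231.305] pointing down, gripper open.
Joint ranges: [-3.12, 3.12], [-1.05, 2.28], [0.14, 2.33], [-1.42, 4.57], [0.1, 2.73], [-2.68, 2.68]. Speed limits (rad/s): [2.57, 2.57, 3.14, 3.14, 3.14, 3.14].

### API

Orientations are given as a unit quaternion [x, y, z, w].
In Python, from workcell import env gives the robot as it stands.
- The arm moves only by the tool apply_moves, never from a script. Its argument "rows" is a list of rows, each an object with "jaw": the opening, from -1 (shut) to 1 (fully open); "translation": the shift along the tool's x, y, z in units of 0.15 m (1.0 is 0.15 m), a list of three; "yaw": the turn about the tool's z in units of pi rad (1.0 is pi rad). In form: [{"jaw": jaw, "translation": [dx, dy, dz], "yaw": yaw}, ...]. A call has exactly 5 rows; each row is the pose to reach, as a shift and turn from the pose commanded when the call began, along the tool's axes at that moment, turning the shorter way round; what a row does not reach only later rows make up. A row lasts 1/10 s, in which the tool goes at most 50 mm and 8.59 degrees, less where a joint would pass 70% of its speed; a pose out of reach is approached as far as the arm can. A call with a number of a shift or a turn outside -1 to 1 is refused whole. A call with a gripper value outside its range is refused whole. The fingers move at their own pace and stop on an object; the grip force is fixed at half the most. Time passes only in rows, so rows that repeat a pose let the fingers close, or fill a call up. It gives the time, the measured TCP pose, the force, the opening and the grip force at its end, in the units of the state.
- env.observe(): the state, without advancing time (a new reading comes with each control period).
- env.camera(name): name is "scene" or "top" or "wrist"; returns the picture (400x640x3 uint8, red, green, blue); there is no depth.
- env.calibration(name): a dict with "K" (3x3 intrinsics, pixels), "extrinsics" (4x4, takes a point from world to camera coordinates). Camera axes: x right, y down, z forward; pixel columns grow to the right and rows downward; lengths in mm; the calibration is good to about 2 mm. A picture is of the moment at which its call begins: read the wrist's pose just before it. calibration takes no time and is no camera call; for the wrist camera it gives the pose at the moment of the call.
- env.sign_off(): hands the job in; it is judged then, once.
The state is a dict: "t": time; "joints": joint angles; "joint_vel": joint speeds; "effort": joint torques, N m; "ee_pos": TCP position; "tcp_rot": TCP orientation; "force": force on the tool from outside, world axes, zero at the start; "ft_torque": the same for the moment, N m; "gripper_width": opening from 0.0 (shut) to 1.0 (fully open); "grip_force": force on a finger pad.
Only numpy, scipy, OpenCV 4.12 (cv2) and the standard library are available. Lean on these libraries where they do the work, as an engineer would, in place of code of your own. Each camera call takes 0.05 s, during which the arm holds its last target. There are 200 camera calls.

### The job

On the focus control box, the one whose knob has a second, smaller knob standing on it, turn the wide outer coarse-focus ring back until its white pointer lines up with the black index block on the front of its panel. The small fine-focus knob in the middle must keep its setting, and the plain single knob on the other box must stay as it is. Let go when done.

Things in the scene. Friction and masses are not known exactly. Their poses are not given: they have to be found in the camera images.
- focus_pod: Focus control box, grey, 110 x 110 mm, fixed, with two concentric knobs on one vertical axis through its centre. Origin: centre of its underside; z up; its -x side is the front. Heights above the origin: panel 40 mm; outer ring's skirt (60 mm across) 40-46, its ribbed grip drum (50 mm across) 46-70; inner aluminium knob (22 mm across) 70-88, fin to 89.5 mm.
- coarse_ring (a joint): Angle of the black outer ring, rad: 0 when its white pointer nose is at the black index block (on the panel's front, 38-47 mm from the axis); positive is anticlockwise seen from above. It starts at 0.55 to 1.2, so turn it clockwise. Stops at +-1.7. Friction 0.06 N m: it stays where left and does not drag the fine knob.
- fine_tip (a point): Tip of the fin on top of the inner fine knob, 14 mm from the common axis and 88 mm above the box's underside. The fine knob turns very easily (0.008 N m) by itself.
- lamp_tip (a point): Tip of the white pointer nose of the single black knob on the lamp box, a like grey fixed box with no second knob. The knob is 48 mm across, from 46 to 82 mm above the surface; the tip is 36 mm from its axis, 43 mm above the surface.
Things that resemble listed ones, but are neither listed nor needed, are in the scene too. What is shaped like the focus_pod but green is not meant.

How it is judged:
By the outcome, as a careful person would: the job done as asked, in the order asked, and still so for the second after the job is handed in, with the robot touching nothing.
It also fails if it takes over 32 s, if anything falls off the work surface, if the arm or the gripper's body presses on something with over 40 N, if the wrist force passes 120 N, or if a joint passes its speed limit or range.

## Working session

There is one attempt and no reset: what is moved stays moved. The work goes in short steps, Python scripts to look and compute and a tool call to move; the robot and the scene stay as the last step left them, time stands still between calls to the robot, and variables do not carry over. Pictures are saved under pics/ and viewed, at most 10 in all, crops included, and the job is handed in when it is done.

Besides the shell and the picture viewer there is one more tool, called after "Request:" as name(argument=value, ...) on one line, values as JSON. apply_moves: Moves the arm, as the interface text tells. Shifts and turns lie within -1 to 1; 1 stands for 0.15 m of shift or pi rad of turn. Its arguments: {"type":"object","properties":{"rows":{"type":"array","items":{"type":"object","properties":{"jaw":{"type":"number"},"translation":{"type":"array","items":{"type":"number","minimum":-1,"maximum":1}},"yaw":{"type":"number","minimum":-1,"maximum":1}}}}},"required":["rows"]}

```bash
mkdir -p pics; python3 - <<'E'
from workcell import env
import cv2,numpy as np
for n in("scene","top"):
    im=env.camera(n); cv2.imwrite(f"pics/{n}0.png",im[:,:,::-1])
    c=env.calibration(n);print(n,np.round(c["K"],1).tolist(),np.round(c["extrinsics"],3).tolist())
print(env.observe(),env.hold_point_z)
E
```

```text
scene [[496.1, 0.0, 322.2], [0.0, 496.1, 201.7], [0.0, 0.0, 1.0]] [[0.766, 0.643, 0.003, -331.188], [0.396, -0.468, -0.79, -140.312], [-0.507, 0.606, -0.613, 1307.608], [0.0, 0.0, 0.0, 1.0]]
top [[396.2, 0.0, 322.4], [0.0, 396.2, 194.9], [0.0, 0.0, 1.0]] [[0.026, -0.999, 0.025, -58.718], [-0.989, -0.03, -0.145, 466.872], [0.146, -0.021, -0.989, 879.65], [0.0, 0.0, 0.0, 1.0]]
{'t': 0.1, 'joints': array([-1.24653961e+00,  3.07488100e-01,  1.50754329e+00,  3.48286921e-05,
        1.32839372e+00, -7.35289886e-02]), 'joint_vel': array([-0.00158546, -0.00022526, -0.00305597, -0.00015315,  0.00141326,
        0.00120769]), 'effort': array([-1.76783778e-04, -4.58527172e+01, -2.52608192e+01, -2.22439394e-04,
        5.65983122e-03, -5.37057758e-06]), 'ee_pos': array([ 222.51674963, -529.52314211,  230.47872637]), 'tcp_rot': array([ 9.80286351e-01,  1.97579935e-01, -9.77925204e-05, -9.11151033e-04]), 'force': array([-0.08518169,  0.94285184,  0.99961522]), 'ft_torque': array([ 0.02620288,  0.03101649, -0.03130229]), 'grip_force': 0.0, 'gripper_width': 1.003253440571941} -18.700000000000003
```

View pics/top0.png

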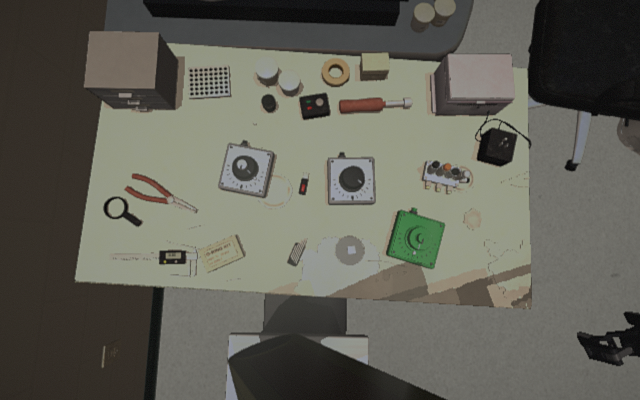

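View pics/scene0.png

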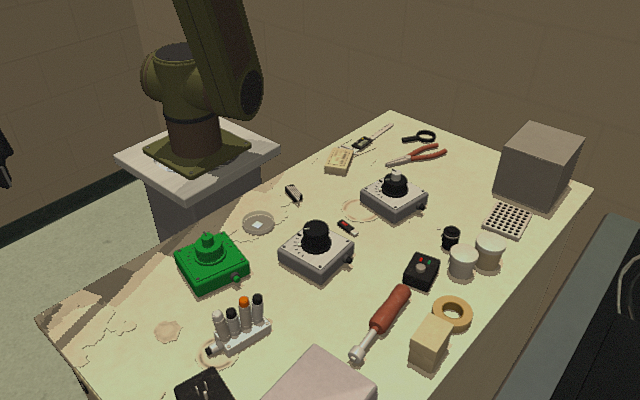

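Candidates: the grey box at top (247,168), which has an aluminium inner knob; the grey box at (351,180), a single knob, so the lamp; and the green box at (416,238), not meant. I choose (247,168) and check it in a close crop.

```bash
python3 - <<'E'
import cv2,numpy as np
a=cv2.imread("pics/top0.png")[130:205,210:290]; b=cv2.imread("pics/scene0.png")[155:230,350:430]
f=lambda i:cv2.resize(i,None,fx=5,fy=5,interpolation=cv2.INTER_CUBIC)
cv2.imwrite("pics/crop0.png",np.hstack([f(a),f(b)]))
E
```

```text
(no output)
```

View pics/crop0.png

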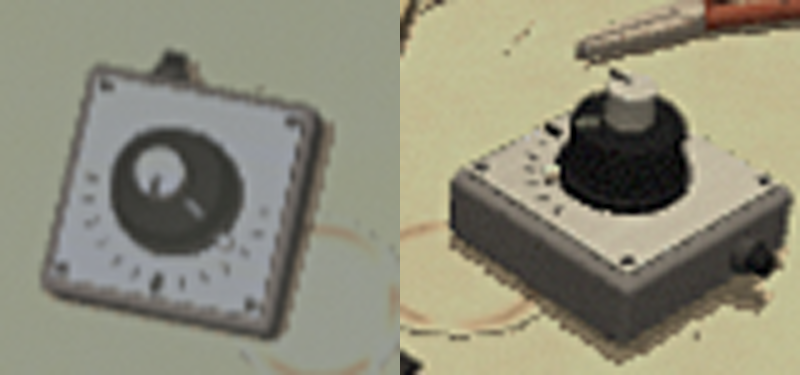

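The crop confirms the choice. The left half shows concentric knobs: a light inner knob on a black ring, with the index block at top px (241.2,186.4) and the white nose at about (255.2,178.4). Next I compute the axis.

```bash
cat > h.py <<'E'
import numpy as np
from workcell import env
def back(cal,uv,z):
    K=np.array(cal["K"]);E=np.array(cal["extrinsics"]);R,t=E[:3,:3],E[:3,3]
    c=-R.T@t; d=R.T@np.linalg.solve(K,[uv[0],uv[1],1.]); return c+d*(z-c[2])/d[2]
def proj(cal,p):
    K=np.array(cal["K"]);E=np.array(cal["extrinsics"]);q=K@(E[:3,:3]@np.array(p,float)+E[:3,3]);return q[:2]/q[2]
E
python3 - <<'E'
from h import *
T=env.calibration("top");S=env.calibration("scene")
tc=lambda x,y:(210+x/5-.4,130+y/5-.4); sc=lambda x,y:(350+(x-400)/5-.4,155+y/5-.4)
C=[back(T,tc(*p),38) for p in[(93,67),(320,105),(275,335),(45,290)]]
print(np.round(C),np.mean(C,0))
for n,p,z in[("index",(156,282),43),("nose",(226,242),43),("drumtop",(175,190),60),("inner",(158,172),88)]:print(n,np.round(back(T,tc(*p),z),1))
for n,p,z in[("innertop",(632,85),88),("index",(556,128),43),("nose",(552,172),43)]:print("S",n,np.round(back(S,sc(*p),z),1))
C=[back(S,sc(*p),38) for p in[(452,175),(627,275),(792,195)]];print(np.round(C),(C[0]+C[2])/2)
E
```

```text
[[584. 177.  38.]
 [569.  71.  38.]
 [460.  87.  38.]
 [478. 193.  38.]] [522.49928257 131.81489944  38.        ]
index [482.1 141.3  43. ]
nose [501.6 110.4  43. ]
drumtop [521.6 131.9  60. ]
inner [523.4 134.7  88. ]
S innertop [525.9 135.7  88. ]
S index [485.5 142.7  43. ]
S nose [503.3 113.8  43. ]
[[467.  89.  38.]
 [566.  80.  38.]
 [590. 174.  38.]] [528.55491184 131.49301461  38.        ]
```

Request:
apply_moves(rows=[{"jaw":1,"translation":[0.89,-0.825,0],"yaw":0},{"jaw":1,"translation":[0.89,-0.825,0],"yaw":0},{"jaw":1,"translation":[0.89,-0.825,0],"yaw":0},{"jaw":1,"translation":[0.89,-0.825,0],"yaw":0},{"jaw":1,"translation":[0.89,-0.825,0],"yaw":0}])

```text
t: 0.6
ee_pos: [298.3, -359.7, 230.9]
tcp_rot: [0.98, 0.199, 0.0, -0.002]
force: [0.6, -0.2, -0.2]
gripper_width: 1.002
grip_force: 0.0
```

Request:
apply_moves(rows=[{"jaw":1,"translation":[0.89,-0.825,0],"yaw":0},{"jaw":1,"translation":[0.89,-0.825,0],"yaw":0},{"jaw":1,"translation":[0.89,-0.825,0],"yaw":0},{"jaw":1,"translation":[0.89,-0.825,0],"yaw":0},{"jaw":1,"translation":[0.89,-0.825,0],"yaw":0}])

```text
t: 1.1
ee_pos: [373.8, -195.8, 231.1]
tcp_rot: [0.98, 0.2, 0.0, -0.001]
force: [-0.4, -0.6, -0.6]
gripper_width: 1.002
grip_force: 0.0
```

Request:
apply_moves(rows=[{"jaw":1,"translation":[0.89,-0.825,0],"yaw":0},{"jaw":1,"translation":[0.89,-0.825,0],"yaw":0},{"jaw":1,"translation":[0.89,-0.825,0],"yaw":0},{"jaw":1,"translation":[0.89,-0.825,0],"yaw":0},{"jaw":1,"translation":[0.89,-0.825,0],"yaw":0}])

```text
t: 1.6
ee_pos: [450.2, -31.0, 231.2]
tcp_rot: [0.98, 0.199, 0.001, -0.0]
force: [0.4, -1.1, 1.0]
gripper_width: 0.999
grip_force: 0.0
```

Request:
apply_moves(rows=[{"jaw":1,"translation":[0.89,-0.825,0],"yaw":-0.15},{"jaw":1,"translation":[0.89,-0.825,0],"yaw":-0.15},{"jaw":1,"translation":[0.89,-0.825,0],"yaw":-0.15},{"jaw":1,"translation":[0.89,-0.825,0],"yaw":-0.15},{"jaw":1,"translation":[0.89,-0.825,0],"yaw":-0.15}])

```text
t: 2.1
ee_pos: [526.0, 134.5, 230.9]
tcp_rot: [0.906, 0.422, 0.001, 0.0]
force: [0.0, -1.0, -0.1]
gripper_width: 1.002
grip_force: 0.0
```

```bash
python3 - <<'E'
from h import *
import cv2
o=env.observe();c=env.calibration("wrist");im=env.camera("wrist")
cv2.imwrite("pics/w1.png",im[:,:,::-1]);np.savez("w1.npz",K=c["K"],extrinsics=c["extrinsics"])
print(o["t"],o["ee_pos"],o["tcp_rot"],o["joints"],proj(c,[523,133,88]),proj(c,[482,142,43]))
E
```

```text
2.1 [526.01233953 134.50325645 230.87284935] [9.06498265e-01 4.22208765e-01 8.05093334e-04 8.12535723e-05] [1.72355543e-01 2.61753744e-01 1.57432863e+00 2.72168762e-04
 1.30391336e+00 8.71318935e-01] [318.15786983 190.56933788] [287.64931498 196.23169449]
```

View pics/w1.png

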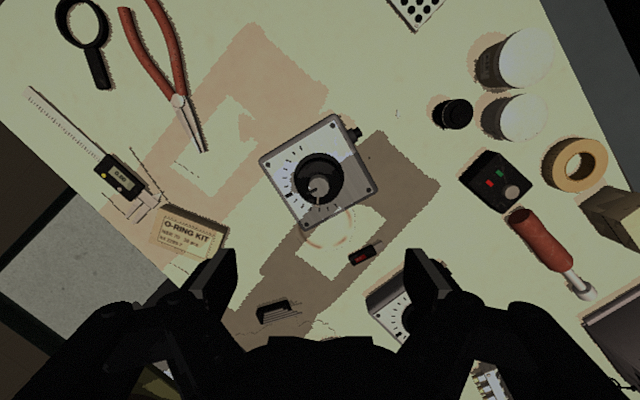

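The wrist view shows the focus box at about (317,172), close to the predicted position. I enlarge it.

```bash
python3 - <<'E'
import cv2
a=cv2.imread("pics/w1.png")[105:245,245:385]
cv2.imwrite("pics/w1c.png",cv2.resize(a,(560,560),interpolation=cv2.INTER_CUBIC))
E
```

```text
(no output)
```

View pics/w1c.png

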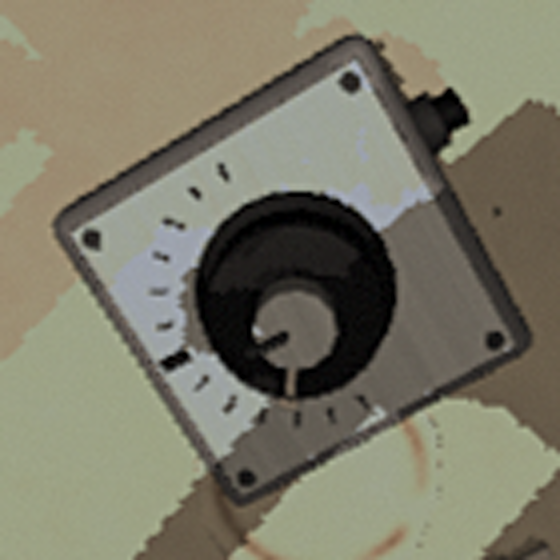

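The crop shows the screws at (92,238), (350,82), (495,341) and (247,479), the index block at (175,360), the white drum line at about (291,383), and the inner knob at about (296,325).

```bash
python3 - <<'E'
from h import *
c=dict(np.load("w1.npz")); w=lambda p:(245+p[0]/4-.375,105+p[1]/4-.375)
P=[back(c,w(p),40) for p in[(92,238),(350,82),(495,341),(247,479)]]
m=np.mean(P,0);print(np.round(P,1),m)
f=(P[0]+P[3]-P[1]-P[2])[:2];print("front deg",np.degrees(np.arctan2(f[1],f[0])))
for n,p,z in[("index",(175,360),42),("line_in",(291,372),70),("line_out",(291,395),70),("inner",(296,325),88),("fin",(262,345),88)]:
    q=back(c,w(p),z)-m;print(n,np.round(q+m,1),np.hypot(q[0],q[1]),np.degrees(np.arctan2(q[1],q[0]))%360)
E
```

```text
[[489.5 186.2  40. ]
 [576.2 171.7  40. ]
 [561.5  84.4  40. ]
 [474.4  98.8  40. ]] [525.41673047 135.27983773  40.        ]
front deg 170.5316353332083
index [483.8 142.8  42. ] 42.336424798506044 169.77892989381863
line_in [513.8 123.6  70. ] 16.47518172793583 225.20877798081762
line_out [509.5 118.4  70. ] 23.194162520401452 226.53113016300827
inner [526.6 136.5  88. ] 1.7419113490890812 46.24614404185277
fin [516.4 138.1  88. ] 9.462498611155546 162.45073673864692
```

Request:
apply_moves(rows=[{"jaw":1,"translation":[0,-0.006,0.3],"yaw":0},{"jaw":1,"translation":[0,-0.006,0.6],"yaw":0},{"jaw":1,"translation":[0,-0.006,0.85],"yaw":0},{"jaw":1,"translation":[0,-0.006,0.93],"yaw":0},{"jaw":1,"translation":[0,-0.006,0.93],"yaw":0}])

```text
t: 2.65
ee_pos: [521.1, 131.5, 90.3]
tcp_rot: [0.907, 0.42, -0.002, -0.0]
force: [0.2, -1.0, 0.2]
gripper_width: 1.0
grip_force: 0.0
```

Request:
apply_moves(rows=[{"jaw":1,"translation":[0,0,0.1],"yaw":0},{"jaw":1,"translation":[0,0,0.2],"yaw":0},{"jaw":1,"translation":[0,0,0.27],"yaw":0},{"jaw":1,"translation":[0,0,0.3],"yaw":0},{"jaw":1,"translation":[0,0,0.3],"yaw":0}])

```text
t: 3.15
ee_pos: [523.0, 133.4, 47.3]
tcp_rot: [0.907, 0.421, 0.0, 0.0]
force: [0.0, 0.8, 0.6]
gripper_width: 1.0
grip_force: 0.0
```

```bash
python3 - <<'E'
from h import *
import cv2
o=env.observe();im=env.camera("wrist")
cv2.imwrite("pics/w2.png",im[:,:,::-1])
print(o["t"],o["ee_pos"],o["force"],o["joints"])
E
```

```text
3.15 [523.03514365 133.42552024  47.28465847] [0.02739372 0.76150678 0.55451438] [ 1.71575456e-01  4.64233907e-01  1.80612406e+00 -1.19461518e-04
  8.70603418e-01  8.73698276e-01]
```

View pics/w2.png

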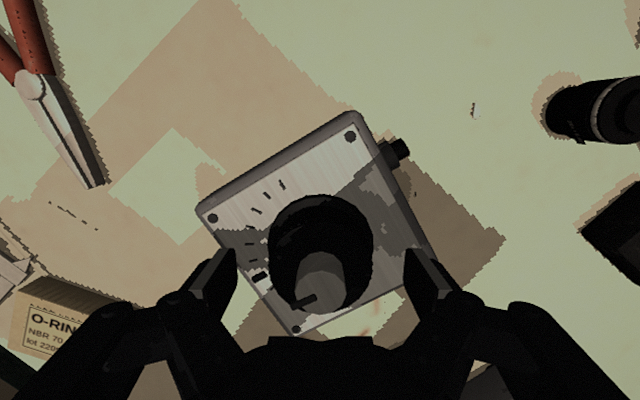

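The drum spans columns 268-373 and the fingers 236-406, so it is centred in y. The visible screws are at (212,218), (350,136) and (296,329). I check the axis with them.

```bash
python3 - <<'E'
from h import *
c=env.calibration("wrist")
P=[back(c,p,40) for p in[(212.5,218.5),(350,136),(296,329)]]
print(np.round(P,1),(P[1]+P[2])/2)
print(env.observe()["ee_pos"], proj(c,[523,133.5,88]),proj(c,[525.4,135.3,88]))
E
```

```text
[[488.7 186.3  40. ]
 [576.4 171.9  40. ]
 [474.2  99.1  40. ]] [525.26916656 135.46564234  40.        ]
[523.21508933 133.56775439  47.53952891] [319.2691838  299.43350567] [320.85850026 293.48953412]
```

Request:
apply_moves(rows=[{"jaw":1,"translation":[0.015,0.002,0.012],"yaw":0},{"jaw":1,"translation":[0.015,0.002,0.012],"yaw":0},{"jaw":0.5,"translation":[0.015,0.002,0.012],"yaw":0},{"jaw":0.3,"translation":[0.015,0.002,0.012],"yaw":0},{"jaw":0.1,"translation":[0.015,0.002,0.012],"yaw":0}])

```text
t: 3.7
ee_pos: [524.6, 135.1, 45.5]
tcp_rot: [0.907, 0.421, 0.0, 0.0]
force: [-0.8, -1.0, 6.1]
gripper_width: 0.562
grip_force: 47.7
```

Request:
apply_moves(rows=[{"jaw":-0.2,"translation":[0,0,0],"yaw":0},{"jaw":-0.2,"translation":[0,0,0],"yaw":0},{"jaw":-0.2,"translation":[0,0,0],"yaw":0},{"jaw":-0.2,"translation":[0,0,0],"yaw":0},{"jaw":-0.2,"translation":[0,0,0],"yaw":0}])

```text
t: 4.2
ee_pos: [524.5, 135.1, 45.6]
tcp_rot: [0.907, 0.421, 0.0, 0.0]
force: [-1.0, -0.6, 5.6]
gripper_width: 0.555
grip_force: 61.0
```

Request:
apply_moves(rows=[{"jaw":-0.2,"translation":[0,0,-0.005],"yaw":0.02},{"jaw":-0.2,"translation":[0,0,-0.005],"yaw":0.05},{"jaw":-0.2,"translation":[0,0,-0.005],"yaw":0.09},{"jaw":-0.2,"translation":[0,0,-0.005],"yaw":0.12},{"jaw":-0.2,"translation":[0,0,-0.005],"yaw":0.15}])

```text
t: 4.7
ee_pos: [524.6, 135.0, 45.7]
tcp_rot: [0.981, 0.196, 0.0, 0.0]
force: [0.2, -1.8, -0.3]
gripper_width: 0.557
grip_force: 62.5
```

Request:
apply_moves(rows=[{"jaw":-0.2,"translation":[0,0,0],"yaw":0.04},{"jaw":-0.2,"translation":[0,0,0],"yaw":0.08},{"jaw":-0.2,"translation":[0,0,0],"yaw":0.12},{"jaw":-0.2,"translation":[0,0,0],"yaw":0.158},{"jaw":-0.2,"translation":[0,0,0],"yaw":0.158}])

```text
t: 5.2
ee_pos: [524.6, 134.9, 45.7]
tcp_rot: [0.999, -0.049, 0.0, 0.0]
force: [1.1, -1.5, 0.1]
gripper_width: 0.561
grip_force: 62.7
```

```bash
python3 - <<'E'
from h import *
import cv2
o=env.observe();c=env.calibration("wrist");im=env.camera("wrist")
np.savez("w3.npz",K=c["K"],extrinsics=c["extrinsics"])
cv2.imwrite("pics/w3.png",cv2.resize(im[100:400,140:540,::-1],(800,600),interpolation=cv2.INTER_CUBIC))
print(o["t"],o["ee_pos"],o["force"],o["ft_torque"],o["joints"],o["tcp_rot"])
E
```

```text
5.2 [524.59497812 134.89620707  45.66937572] [ 1.12316284 -1.46193039  0.10446712] [-0.43329622 -0.1717812  -0.03196104] [ 1.74093590e-01  4.68551633e-01  1.80325725e+00 -7.43629362e-04
  8.69387334e-01  1.84409833e+00] [ 9.98781769e-01 -4.93442858e-02  2.56303242e-04  2.33038259e-04]
```

View pics/w3.png

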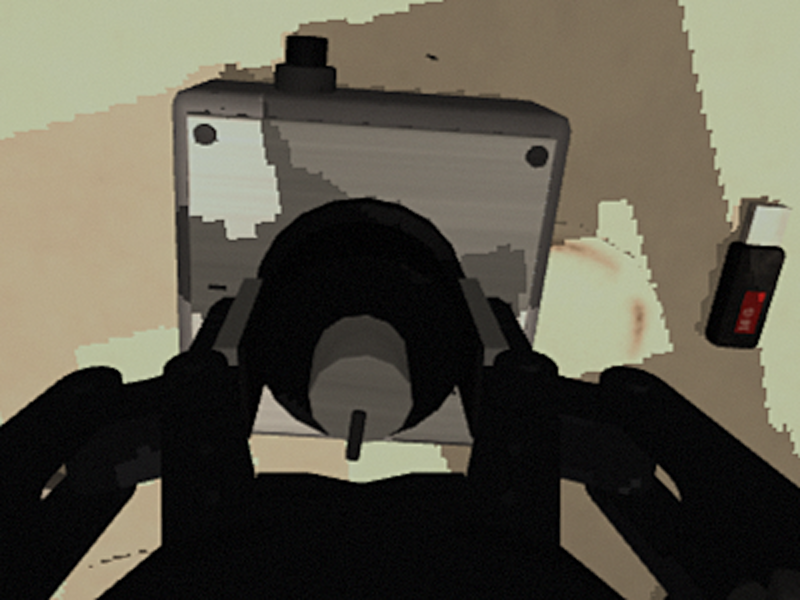

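The index and pointer are hidden by the knob; the fin still points to the front. I release, rise straight up and check.

Request:
apply_moves(rows=[{"jaw":0.5,"translation":[0,0,0],"yaw":0},{"jaw":1,"translation":[0,0,0],"yaw":0},{"jaw":1,"translation":[0,0,0],"yaw":0},{"jaw":1,"translation":[0,0,0],"yaw":0},{"jaw":1,"translation":[0,0,0],"yaw":0}])

```text
t: 5.75
ee_pos: [524.2, 135.3, 45.8]
tcp_rot: [0.999, -0.049, 0.0, -0.0]
force: [-0.2, 0.2, -0.2]
gripper_width: 1.002
grip_force: 0.0
```

Request:
apply_moves(rows=[{"jaw":1,"translation":[0,0,-0.15],"yaw":0},{"jaw":1,"translation":[0,0,-0.4],"yaw":0},{"jaw":1,"translation":[0,0,-0.7],"yaw":0},{"jaw":1,"translation":[0,0,-0.9],"yaw":0},{"jaw":1,"translation":[0,0,-0.9],"yaw":0}])

```text
t: 6.25
ee_pos: [527.8, 135.9, 185.9]
tcp_rot: [0.999, -0.049, 0.005, -0.001]
force: [0.5, -0.2, 0.0]
gripper_width: 1.003
grip_force: 0.0
```

Request:
apply_moves(rows=[{"jaw":1,"translation":[0.3,0,-0.1],"yaw":-0.04},{"jaw":1,"translation":[0.6,0,-0.1],"yaw":-0.08},{"jaw":1,"translation":[0.6,0,-0.1],"yaw":-0.12},{"jaw":1,"translation":[0.6,0,-0.1],"yaw":-0.15},{"jaw":1,"translation":[0.6,0,-0.1],"yaw":-0.15}])

```text
t: 6.75
ee_pos: [613.4, 126.1, 194.2]
tcp_rot: [0.983, 0.185, -0.001, -0.0]
force: [-1.0, 0.8, 0.3]
gripper_width: 0.997
grip_force: 0.0
```

Request:
apply_moves(rows=[{"jaw":1,"translation":[-0.3,0,0],"yaw":0},{"jaw":1,"translation":[-0.6,0.2,0],"yaw":0},{"jaw":1,"translation":[-0.9,0.3,0],"yaw":0},{"jaw":1,"translation":[-1,0.3,0],"yaw":0},{"jaw":1,"translation":[-1,0.3,0],"yaw":0}])

```text
t: 7.25
ee_pos: [487.2, 29.1, 195.4]
tcp_rot: [0.983, 0.183, -0.001, -0.0]
force: [0.2, -0.2, -0.8]
gripper_width: 1.001
grip_force: 0.0
```

Request:
apply_moves(rows=[{"jaw":1,"translation":[0,-0.3,0],"yaw":0},{"jaw":1,"translation":[0,-0.3,0],"yaw":0},{"jaw":1,"translation":[0,-0.3,0],"yaw":0},{"jaw":1,"translation":[0,-0.3,0],"yaw":0},{"jaw":1,"translation":[0,-0.3,0],"yaw":0}])

```text
t: 7.75
ee_pos: [475.1, 71.6, 195.7]
tcp_rot: [0.983, 0.185, 0.0, 0.0]
force: [0.3, 0.9, 0.1]
gripper_width: 0.998
grip_force: 0.0
```

```bash
python3 - <<'E'
from h import *
import cv2
o=env.observe();c=env.calibration("wrist");im=env.camera("wrist")
np.savez("w4.npz",K=c["K"],extrinsics=c["extrinsics"])
q=proj(c,[525,135.3,55]);x,y=int(np.clip(q[0]-80,0,480)),int(np.clip(q[1]-60,0,280))
print(o["ee_pos"],q,x,y)
cv2.imwrite("pics/w4.png",cv2.resize(im[y:y+120,x:x+160,::-1],(800,600),interpolation=cv2.INTER_CUBIC))
E
```

```text
[475.05554473  71.59782914 195.70280177] [277.20848548 117.83362909] 197 57
```

View pics/w4.png

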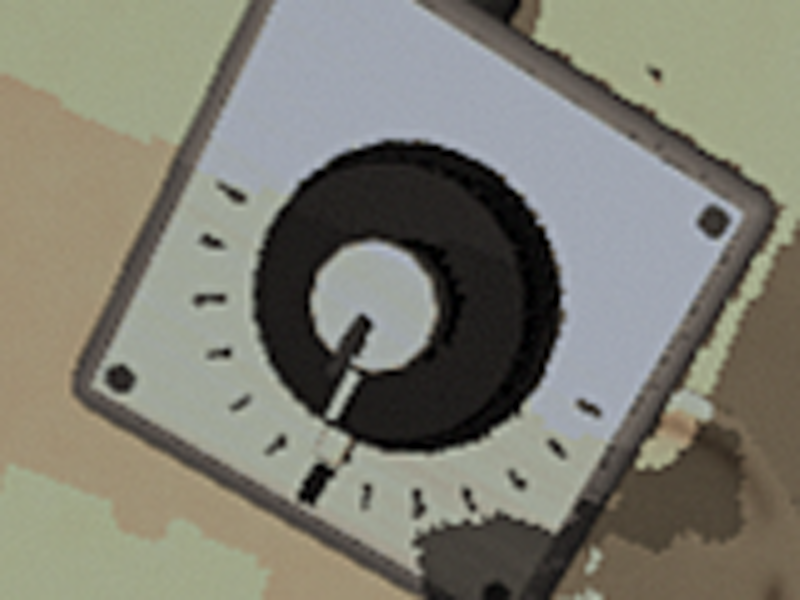

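The crop shows the nose at about (335,447), right beside the index block at (316,484). I measure the residual angle.

```bash
python3 - <<'E'
from h import *
c=dict(np.load("w4.npz")); w=lambda p:(197+p[0]/5-.4,57+p[1]/5-.4)
P=[back(c,w(p),40) for p in[(120,378),(713,221),(495,592)]];m=(P[0]+P[1])/2
d=P[0]-P[2];print(np.round(P,1),m,"front",np.degrees(np.arctan2(d[1],d[0]))+90)
for n,p,z in[("idx",(316,484),42.5),("idx_in",(327,466),42.5),("idx_out",(310,500),42.5),("nose",(335,447),43),("l_in",(353,373),70),("l_out",(331,416),70),("inner",(376,305),88),("fin",(345,370),88),("fin_b",(366,320),88)]:
    q=back(c,w(p),z)-m;print(n,np.round(q+m,1),np.hypot(*q[:2]).round(1),np.degrees(np.arctan2(q[1],q[0]))%360)
E
```

```text
[[489.5 186.6  40. ]
 [561.7  85.1  40. ]
 [475.3  99.9  40. ]] [525.57241634 135.84231827  40.        ] front 170.71208793457626
idx [483.9 142.2  42.5] 42.1 171.28817014110757
idx_in [488.3 141.2  42.5] 37.7 171.7584179993858
idx_out [480.3 142.4  42.5] 45.8 171.79331791163355
nose [492.7 140.8  43. ] 33.3 171.3659839576065
l_in [511.5 138.2  70. ] 14.2 170.55224405413253
l_out [502.6 139.5  70. ] 23.2 170.8262225504971
inner [525.9 135.5  88. ] 0.5 314.22526492192003
fin [513.8 137.   88. ] 11.8 174.1861958573597
fin_b [523.  136.3  88. ] 2.6 170.07317011987314
```

```bash
python3 -c "
from workcell import env
print(env.sign_off())"
```

```text
the job is handed in; nothing more can be done
None
```

The coarse-focus ring is turned back about 55° clockwise, its pointer within about half a degree of the index block; the fine knob reads unchanged within measurement error, the lamp knob was never approached, and the gripper is released and clear.

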